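# Set the power strip back on its base and switch it off

## Task

The power strip for the microscope lamp has been left lying on its long side. Push its upper edge to tip it over onto its base, sockets up, about where it lies; then press down the raised, ridged half of its red rocker switch so that it is switched fully off. Only push and press: do not lift or carry the strip, and do not disturb the blue-capped jar, the small glass bottle or the roll of tape.

Things in the scene. Friction and masses are not known exactly. Their poses are not given: they have to be found in the camera images.
- strip: White power strip, 269 x 55 x 48 mm, 0.35 kg, loose. Origin: centre of its underside. Own axes: z out of the socket face (42 mm above the underside), y along it (body from -114 to +135 mm), x across (-27 to +27 mm). It starts on its -x side, 54 mm tall: own x up, socket face (own z) level and roughly towards the robot, underside away from the robot. Its end state is own z up.
- strip_switch (a joint): Red rocker switch of the strip: 0 = on, 0.349 rad = fully off; starts at or near on. No spring: it stays where it is put. Pressing down the ridge on its raised half by about 4 mm (some 2 N or more) switches it fully off.
- strip_switch_raised (a point): Point fixed to the strip, own (-9, -84.5, 49) mm: top of the small red ridge (4 mm wide, 11 mm long) at the outer end of the switch's raised half while on; fully off, the ridge top is 45 mm above the underside. The rocker spans own x -11 to +13 mm (hinge near 0), 12 mm along y; its housing is 42 mm high. Once the strip sits on its base, the raised half is on the robot's side.
- strip_end_a (a point): Underside of the strip at its switch end: own (0, -113, 0) mm.
- strip_end_b (a point): Underside of the strip at its other end: own (0, 134, 0) mm.
- jar: Small clear jar with a blue cap, 61 mm across, 59 mm high, upright; origin at the centre of its underside, z up. Bystander on the table, off the end of the mat away from the switch.
- bottle: Small stoppered glass bottle, 38 mm across, 70 mm high, upright; origin at the centre of its underside, z up. Bystander beyond the far edge of the mat, 50 mm or more past where the tipped strip comes to sit.
- tape: Pale green roll of tape, 67 mm across, 19 mm high, lying flat; origin at the centre of its underside. Bystander on the table, off the end of the mat next to the switch.
- strip_rim (a point): On the strip, own (22, 20, 42) mm: the rim of the socket face that is uppermost at the start, 51 mm above the table; solid over own y -57 to +135 mm. Pushed there along own -z, the strip turns about the lower edge of its underside, which the mat holds, and past 35 deg (40 mm of push) falls onto its base. The rim rises 15 mm on the way: follow it up, as finger friction can make the strip slide.
- mat: Dark grey rubber bench mat under the strip, 190 x 310 mm, 2 mm thick, fixed, grippy. Origin at the centre of its underside; x across it (away from the robot), y along it.

How it is judged:
On the way, in this order (a step that is already met when the one before it is completed fails the run):
1. the strip sits on its base (angle between strip's own z axis and vertical below 0.1 rad and height (world z) of strip below 0.008 m), for 0.2 s.
2. then its switch is pressed off (value of joint strip_switch above 0.25 rad), for 0.1 s.
At the end, for the whole second after the job is handed in: The strip sits flat on its base (within 0.06 rad), at rest, its underside's centre within 110 mm of where that point was at the start (tipping alone moves it about 40 mm); the switch is off (over 0.25 rad); jar, bottle and tape are within 15 mm of where they stood (angle between strip's own z axis and vertical below 0.06 rad and height (world z) of strip below 0.008 m and value of joint strip_switch above 0.25 rad and distance of strip from where it was at the start of the episode below 0.11 m and linear speed of strip below 0.01 m/s and distance of each of jar, bottle, tape from where it was at the start of the episode below 0.015 m); the robot touches nothing.
It fails at once if the strip is lifted: its underside's centre over 50 mm or an end of its underside over 60 mm above the table (tipping raises neither over 35 mm) (height (world z) of strip above 0.05 m or height (world z) of any of strip_end_a, strip_end_b above 0.06 m).
It fails at once if the strip is carried or shoved over 150 mm away (distance of strip from where it was at the start of the episode above 0.15 m).
It fails at once if the jar, bottle or tape is moved over 15 mm or tipped (distance of any of jar, bottle, tape from where it was at the start of the episode above 0.015 m or angle between any of jar, bottle's own z axis and vertical above 0.3 rad).
It also fails if it takes over 48 s, if anything falls off the work surface, if the arm or the gripper's body presses on something with over 40 N, if the wrist force passes 120 N, or if a joint passes its speed limit or range.

## Robot

A 7-joint arm with a two-finger parallel gripper is mounted at the origin on the work surface; the furniture and walls round the work are solid. World frame = base frame: x ahead of the robot, y to its left, z up, the work surface at z = 0. Lengths are in m, angles in rad, forces in N, time in s.
With the tool pointing down it reaches from about 0.4 to 0.875 m from the base axis. Payload 19.3 kg.
Tool frame: the origin (TCP) lies midway between the tips of the shut fingers; the grasp point (between the pads) lies 19 mm behind it; z points along the fingers, y is the line along which they close (so a half turn about z gives the same grasp; the last joint's range is limited). The gripper opens to 85 mm and grips with 20 to 120 N. Pads are 22 mm wide; open, the fingers measure 114 mm over their backs; the gripper's body (76 mm by 85 mm) begins 54 mm behind the grasp point. The pads swing forward as they close: fully open they stand 13 mm farther back than shut.
Start: joints at [-1.357, 0.521, -0.036, 1.599, 0.021, 1.021, -0.113], TCP at [0.175, 0.6, 0.231] pointing down, gripper open.
Joint ranges: [-2.91, 2.91], [-0.3, 2.13], [-1.5, 1.42], [0.17, 2.43], [-1.26, 4.41], [0.16, 1.93], [-2.52, 2.52]. Speed limits (rad/s): [1.89, 1.89, 2.39, 2.39, 3.01, 3.01, 3.01].

## Interface

Orientations are given as [roll, pitch, yaw] about the fixed x, y, z axes, in that order (R = Rz(yaw) Ry(pitch) Rx(roll)).
In Python, from workcell import * gives the robot as it stands. The module is installed in compiled form; this text tells all that it offers.
- The arm moves only by the tool play_rows, never from a script. Its argument "deltas" is a list of rows, each a list of 7 numbers: the shift along the tool's x, y, z in units of 500 mm (1.0 is 500 mm), then the turn, a rotation vector about the tool's x, y, z in units of 120 degrees (1.0 is 120 degrees), then the closure, from 0 (fully open) to 1 (shut). A call has 1 to 10 rows; each row is the pose to reach, as a shift and turn from the pose commanded when the call began, along the tool's axes at that moment; what a row does not reach only later rows make up. A row lasts 1/10 s, in which the tool goes at most 50 mm and 8.59 degrees, less where a joint would pass 70% of its speed; a pose out of reach is approached as far as the arm can. A call with a number of a shift or a turn outside -1 to 1 is refused whole. A call with a gripper value outside its range is refused whole. The fingers move at their own pace and stop on an object; "newtons" is the grip in N (left out, the last holds). Time passes only in rows, so rows that repeat a pose let the fingers close. It gives the time, the measured TCP pose, the force, the opening and the grip force at its end, in the units of the state.
- observe(): the state, without advancing time (a new reading comes with each control period).
- grab_frame(name): name is "side" or "top" or "wrist"; returns the picture (420x560x3 uint8, red, green, blue); there is no depth.
- get_calibration(name): a dict with "fovy" (degrees; the focal length in pixels is half the picture's height over the tangent of half this angle, whatever the lens; pixels are square), "cx", "cy" (the principal point, pixels), "xyz" and "rotation" of the camera in the world. Camera axes: x right, y down, z forward; pixel columns grow to the right and rows downward; lengths in m; the calibration is good to about 2 mm. A picture is of the moment at which its call begins: read the wrist's pose just before it. get_calibration takes no time and is no camera call; for the wrist camera it gives the pose at the moment of the call.
- job_done(): hands the job in; it is judged then, once.
The state is a dict: "clock": time; "qpos": joint angles; "qd": joint speeds; "joint_efforts": joint torques, N m; "position": TCP position; "tool_rot": TCP orientation; "force": force on the tool from outside, world axes, zero at the start; "moment": the same for the moment, N m; "grip_width": finger opening in m; "finger_force": force on a finger pad.
Only numpy, scipy, OpenCV 4.12 (cv2) and the standard library are available. Lean on these libraries where they do the work, as an engineer would, in place of code of your own. Each camera call takes 0.05 s, during which the arm holds its last target. There are 200 camera calls.

## Working session

There is one attempt and no reset: what is moved stays moved. The work goes in short steps, Python scripts to look and compute and a tool call to move; the robot and the scene stay as the last step left them, time stands still between calls to the robot, and variables do not carry over. Pictures are saved under pics/ and viewed, at most 10 in all, crops included, and the job is handed in when it is done.

Besides the shell and the picture viewer there is one more tool, called by a JSON object that holds its "name" and its "arguments", one argument or row to a line. play_rows: Moves the arm, as the interface text tells. Its arguments: {"type":"object","properties":{"deltas":{"type":"array"},"newtons":{"type":"number"}},"required":["deltas"]}

```bash
mkdir -p pics
python3 - <<'E'
from workcell import *
import cv2
s=observe();print(s["clock"],s["position"],s["tool_rot"],s["force"])
for n in ["top","side"]:
    f=grab_frame(n);cv2.imwrite(f"pics/{n}0.png",f[:,:,::-1]);print(n,get_calibration(n))
E
```

```text
0.0 [0.17493699 0.59969093 0.23073938] [-3.14051241e+00  7.15103222e-05  2.85781409e+00] [-0.03621655  0.30068698 -0.18158599]
top {'fovy': 48.61841953390271, 'cx': 286.6104945085768, 'cy': 222.40029305672493, 'xyz': array([0.43315427, 0.00667127, 0.99162224]), 'rotation': array([-3.03057878,  0.00913809, -1.59855267])}
side {'fovy': 54.570828285917486, 'cx': 285.2077810664467, 'cy': 212.5834640070376, 'xyz': array([0.23040164, 0.48965401, 0.69160627]), 'rotation': array([-2.41884022,  0.0085783 , -2.52731415])}
```

View pics/top0.png

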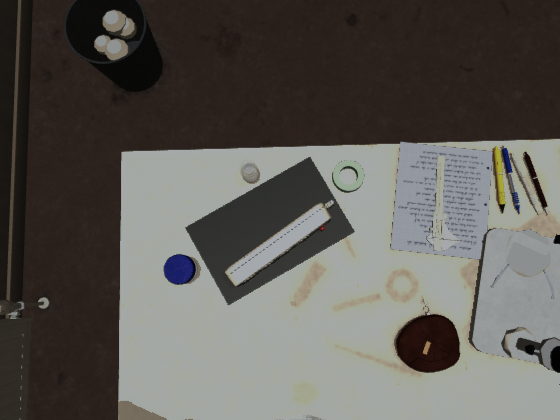

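View pics/side0.png

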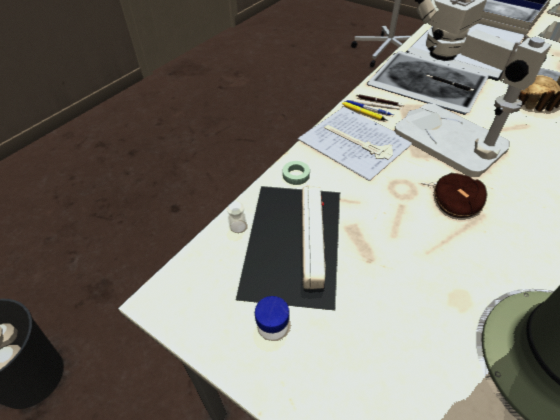

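The top view shows the strip from about (233,278) to (328,210), with the switch (red) at (323,228). The jar is at (180,269), the bottle at (250,173) and the tape at (348,176). Next I'll measure these.

```bash
cat > h.py <<'E'
import numpy as np,cv2
from scipy.spatial.transform import Rotation as R
def cam(c,h=420):
    f=h/2/np.tan(np.radians(c["fovy"]/2)); return f,R.from_euler('xyz',c["rotation"]).as_matrix(),np.array(c["xyz"])
def ray(c,u,v,z):
    f,M,p=cam(c); d=M@np.array([(u-c["cx"])/f,(v-c["cy"])/f,1]); return p+d*(z-p[2])/d[2]
def proj(c,P):
    f,M,p=cam(c); q=(np.atleast_2d(P)-p)@M; return q[:,:2]/q[:,2:]*f+[c["cx"],c["cy"]]
def todelta(s,P):
    "shift of TCP to world point P in tool units"
    return R.from_euler('xyz',s["tool_rot"]).inv().apply(np.array(P)-s["position"])/0.5
E
python3 - <<'E'
from workcell import *
from h import *
c=get_calibration("top")
im=cv2.imread("pics/top0.png")
cv2.imwrite("pics/crop0.png",cv2.resize(im[150:310,160:370],None,fx=3.7,fy=3.7,interpolation=cv2.INTER_CUBIC))
for n,u,v,z in [("jar",180,269,.059),("bottle",250,173,.07),("tape",348,176,.019),("mat",186,229,.002),("mat",311,157,.002),("mat",354,232,.002),("mat",229,305,.002),("A",328,207,.056),("B",232,277,.056),("red",323,228,.03)]:
    print(n,ray(c,u,v,z).round(3))
E
```

```text
jar [0.45  0.228 0.059]
bottle [0.639 0.083 0.07 ]
tape [ 0.637 -0.121  0.019]
mat [0.536 0.229 0.002]
mat [ 0.685 -0.044  0.002]
mat [ 0.519 -0.131  0.002]
mat [0.372 0.139 0.002]
A [ 0.567 -0.073  0.056]
B [0.431 0.125 0.056]
red [ 0.527 -0.063  0.03 ]
```

View pics/crop0.png

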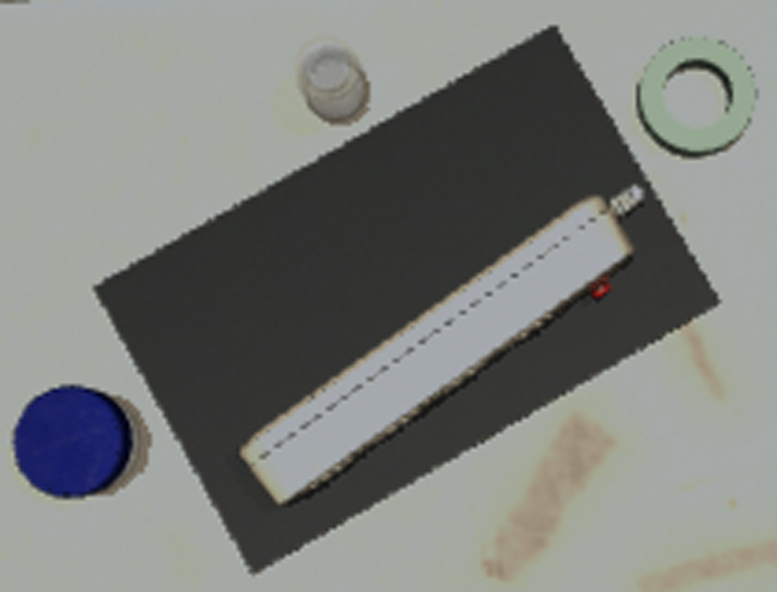

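```bash
cat > g.py <<'E'
from workcell import *
from h import *
c=get_calibration("top")
q=np.array([(242,453),(282,503),(602,197),(633,250)])/3.7+[160,150]
Bf,Bn,Af,An=[ray(c,u,v,.055) for u,v in q]
ey=((Bf+Bn)-(Af+An))[:2]; L=np.linalg.norm(ey)/2; ey/=np.linalg.norm(ey)
n=np.array([ey[1],-ey[0]])   # push direction (away from robot)
ctr=(Bf+Bn+Af+An)[:2]/4      # own y=+10.5mm, mid thickness
wid=((Bf+Af)-(Bn+An))[:2]@n/2
und=ctr+n*.021-ey*.0105      # line of underside, y=0
def P(y,d,z): # y along own, d behind underside line (along -n)
    return np.array([*(und+ey*y-n*d),z])
E
python3 - <<'E'
from g import *
print(L,wid,ey,n,np.degrees(np.arctan2(n[1],n[0])),und)
s=observe()
R0=R.from_euler('xyz',s["tool_rot"]);ty=R0.as_matrix()[:,1]
print("tooly ang",np.degrees(np.arctan2(ty[1],ty[0])))
for p in [P(.015,.042+.05,.15),P(.015,.042+.05,.05)]: print(p,todelta(s,p))
print(proj(c,[[*(und+ey*y-n*.021),.03] for y in(-.084,)]))
E
```

```text
0.2381450894491942 0.034144313596077835 [-0.55976588  0.8286508 ] [0.8286508  0.55976588] 34.03960864211749 [0.5165709  0.03158729]
tooly ang 73.73671997471716
[ 0.43193854 -0.00748141  0.15      ] [-0.83346548 -1.02169957  0.16266581]
[ 0.43193854 -0.00748141  0.05      ] [-0.8334466  -1.02150138  0.36266571]
[[316.42566317 218.85678063]]
```

{"name": "play_rows", "arguments": {
  "deltas": [
    [-0.08, -0.07, 0.01, 0, 0, 0.05, 1],
    [-0.15, -0.13, 0.02, 0, 0, 0.1, 1],
    [-0.22, -0.2, 0.03, 0, 0, 0.15, 1],
    [-0.29, -0.26, 0.04, 0, 0, 0.2, 1],
    [-0.36, -0.33, 0.05, 0, 0, 0.25, 1],
    [-0.43, -0.39, 0.05, 0, 0, 0.3, 1],
    [-0.48, -0.44, 0.06, 0, 0, 0.33, 1],
    [-0.52, -0.47, 0.06, 0, 0, 0.33, 1],
    [-0.52, -0.47, 0.06, 0, 0, 0.33, 1]
  ],
  "newtons": 60
}}

```text
clock: 1.0
position: [0.3605, 0.2988, 0.2013]
tool_rot: [-3.141, 0.001, 2.162]
force: [0.3, 0.3, 0.1]
grip_width: -0.0
finger_force: 0.0
```

Run:
```python
from g import *
s=observe()
print(s["clock"],s["position"],s["tool_rot"],s["grip_width"])
ty=R.from_euler('xyz',s["tool_rot"]).as_matrix()[:,1]
print("tooly ang",np.degrees(np.arctan2(ty[1],ty[0])))
for p in [P(.015,.042+.045,.13),P(.015,.042+.045,.05)]: print(p,todelta(s,p))
```

```text
1.0 [0.36046365 0.29876588 0.20129206] [-3.14134313e+00  9.55544531e-04  2.16216155e+00] -1.9164183580613068e-05
tooly ang 33.88271771354388
[ 0.43608179 -0.00468258  0.13      ] [-0.58801084 -0.21275283  0.14319914]
[ 0.43608179 -0.00468258  0.05      ] [-0.58785795 -0.21271291  0.30319907]
```

{"name": "play_rows", "arguments": {
  "deltas": [
    [-0.08, -0.03, 0, 0, 0, 0, 1],
    [-0.17, -0.06, 0, 0, 0, 0, 1],
    [-0.26, -0.1, 0, 0, 0, 0, 1],
    [-0.35, -0.13, 0.02, 0, 0, 0, 1],
    [-0.44, -0.17, 0.06, 0, 0, 0, 1],
    [-0.52, -0.2, 0.11, 0, 0, 0, 1],
    [-0.57, -0.21, 0.17, 0, 0, 0, 1],
    [-0.588, -0.213, 0.22, 0, 0, 0, 1],
    [-0.588, -0.213, 0.24, 0, 0, 0, 1],
    [-0.588, -0.213, 0.24, 0, 0, 0, 1]
  ]
}}

```text
clock: 2.0
position: [0.4349, -0.0008, 0.0805]
tool_rot: [-3.14, -0.001, 2.167]
force: [-0.5, 0.1, 0.3]
grip_width: 0.0005
finger_force: 0.0
```

Run:
```python
from g import *
s=observe()
print(s["clock"],s["position"],s["force"])
print(todelta(s,P(.015,.087,.047)))
w=grab_frame("wrist");cv2.imwrite("pics/w1.png",w[:,:,::-1])
t=grab_frame("side");cv2.imwrite("pics/s1.png",cv2.resize(t[150:350,200:440,::-1],None,fx=3,fy=3))
```

```text
2.0 [ 0.43490635 -0.00083301  0.08048738] [-0.4518736   0.08859346  0.27890986]
[-0.00777974 -0.0022425   0.06696915]
```

View pics/s1.png

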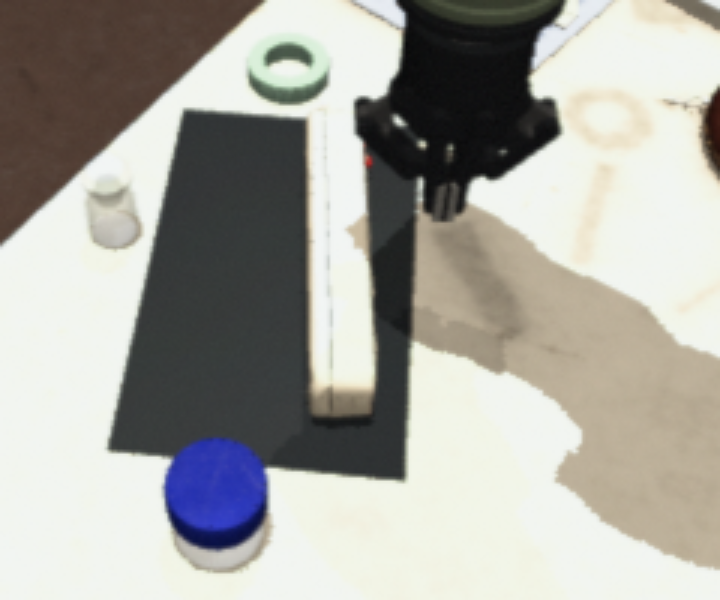

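The gripper is shut and stands in front of the strip's socket face, near its middle, with all bystanders clear. I'll go down and approach until contact.

{"name": "play_rows", "arguments": {
  "deltas": [
    [-0.008, -0.002, 0.03, 0, 0, 0, 1],
    [-0.008, -0.002, 0.067, 0, 0, 0, 1],
    [-0.008, 0.02, 0.067, 0, 0, 0, 1],
    [-0.008, 0.035, 0.067, 0, 0, 0, 1],
    [-0.008, 0.045, 0.067, 0, 0, 0, 1],
    [-0.008, 0.05, 0.067, 0, 0, 0, 1],
    [-0.008, 0.05, 0.067, 0, 0, 0, 1]
  ]
}}

```text
clock: 2.8
position: [0.4591, 0.0097, 0.0483]
tool_rot: [3.141, 0.0, 2.167]
force: [0.2, -0.3, -0.4]
grip_width: 0.0001
finger_force: 0.0
```

{"name": "play_rows", "arguments": {
  "deltas": [
    [0, 0.005, 0, 0, 0, 0, 1],
    [0, 0.01, 0, 0, 0, 0, 1],
    [0, 0.01, 0, 0, 0, 0, 1]
  ]
}}

```text
clock: 3.1
position: [0.463, 0.0121, 0.0479]
tool_rot: [3.141, 0.0, 2.167]
force: [-0.3, -0.3, 0.6]
grip_width: 0.0001
finger_force: 0.0
```

{"name": "play_rows", "arguments": {
  "deltas": [
    [0, 0.005, 0, 0, 0, 0, 1],
    [0, 0.01, 0, 0, 0, 0, 1],
    [0, 0.01, 0, 0, 0, 0, 1]
  ]
}}

```text
clock: 3.4
position: [0.4671, 0.015, 0.0478]
tool_rot: [3.141, 0.0, 2.167]
force: [0.2, 0.8, -0.2]
grip_width: -0.0001
finger_force: 0.0
```

{"name": "play_rows", "arguments": {
  "deltas": [
    [0, 0.004, 0, 0, 0, 0, 1],
    [0, 0.008, 0, 0, 0, 0, 1],
    [0, 0.008, 0, 0, 0, 0, 1]
  ]
}}

```text
clock: 3.7
position: [0.47, 0.0169, 0.0478]
tool_rot: [-3.141, -0.0, 2.166]
force: [-1.1, -1.1, -0.7]
grip_width: -0.0001
finger_force: 0.6
```

{"name": "play_rows", "arguments": {
  "deltas": [
    [0, 0.004, 0, 0, 0, 0, 1],
    [0, 0.008, 0, 0, 0, 0, 1],
    [0, 0.008, 0, 0, 0, 0, 1]
  ]
}}

```text
clock: 4.0
position: [0.4709, 0.0175, 0.0479]
tool_rot: [-3.137, -0.002, 2.165]
force: [-17.6, -11.9, 26.4]
grip_width: 0.0
finger_force: 16.4
```

{"name": "play_rows", "arguments": {
  "deltas": [
    [0, -0.008, -0.003, 0, 0, 0, 1],
    [0, -0.012, -0.006, 0, 0, 0, 1],
    [0, -0.012, -0.006, 0, 0, 0, 1]
  ]
}}

```text
clock: 4.3
position: [0.4687, 0.016, 0.051]
tool_rot: [3.141, 0.0, 2.167]
force: [0.3, 0.6, 0.5]
grip_width: -0.0003
finger_force: 0.0
```

Run:
```python
from g import *
s=observe();print(s["position"],s["force"],(und-s["position"][:2])@n,(s["position"][:2]-und)@ey)
t=grab_frame("side");a=cv2.resize(t[150:310,250:400,::-1],None,fx=3.7,fy=3.7)
w=grab_frame("wrist");cv2.imwrite("pics/m2.png",np.hstack([a[:,:400],cv2.resize(w[:,:,::-1],(400,300))[np.r_[0:300,np.zeros(a.shape[0]-300,int)]]]))
```

```text
[0.46873298 0.01596519 0.0510123 ] [0.2533696  0.60953286 0.50975779] 0.04838564652707704 0.013832769778951709
```

View pics/m2.png

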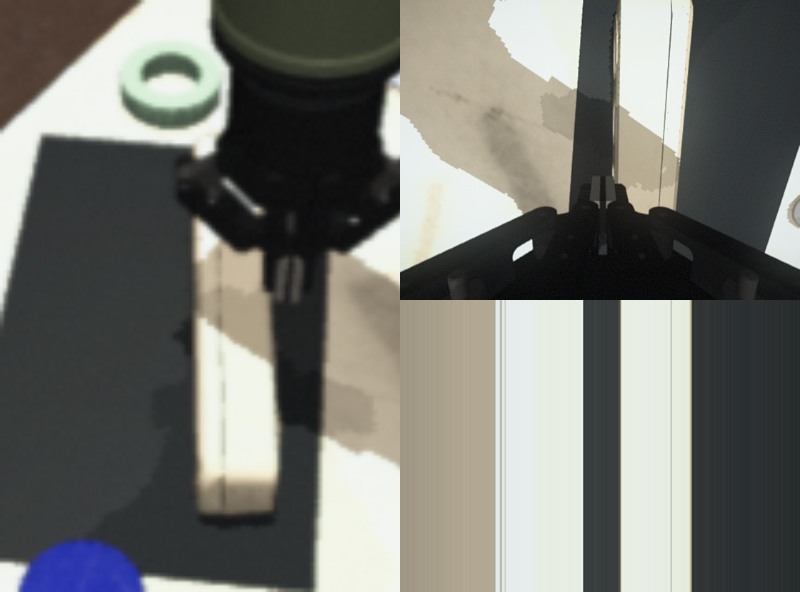

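{"name": "play_rows", "arguments": {
  "deltas": [
    [0, 0.004, 0, 0, 0, 0, 1],
    [0, 0.01, -0.004, 0, 0, 0, 1],
    [0, 0.016, -0.008, 0, 0, 0, 1],
    [0, 0.016, -0.008, 0, 0, 0, 1]
  ]
}}

```text
clock: 4.8
position: [0.4756, 0.0208, 0.0551]
tool_rot: [3.141, 0.0, 2.167]
force: [-3.1, -0.9, 2.6]
grip_width: -0.0001
finger_force: 1.3
```

{"name": "play_rows", "arguments": {
  "deltas": [
    [0, 0.007, -0.005, 0, 0, 0, 1],
    [0, 0.014, -0.009, 0, 0, 0, 1],
    [0, 0.021, -0.013, 0, 0, 0, 1],
    [0, 0.021, -0.013, 0, 0, 0, 1]
  ]
}}

```text
clock: 5.2
position: [0.4845, 0.0268, 0.0616]
tool_rot: [3.141, 0.0, 2.167]
force: [-0.9, 0.5, 0.9]
grip_width: -0.0003
finger_force: 0.4
```

Run:
```python
from g import *
s=observe();print(s["position"],s["force"],(und-s["position"][:2])@n)
t=grab_frame("side");a=cv2.resize(t[150:350,200:400,::-1],None,fx=3,fy=3)
cv2.imwrite("pics/m3.png",a)
```

```text
[0.48453798 0.02677408 0.06159054] [-0.90743177  0.46717326  0.85216868] 0.029238369554624007
```

View pics/m3.png

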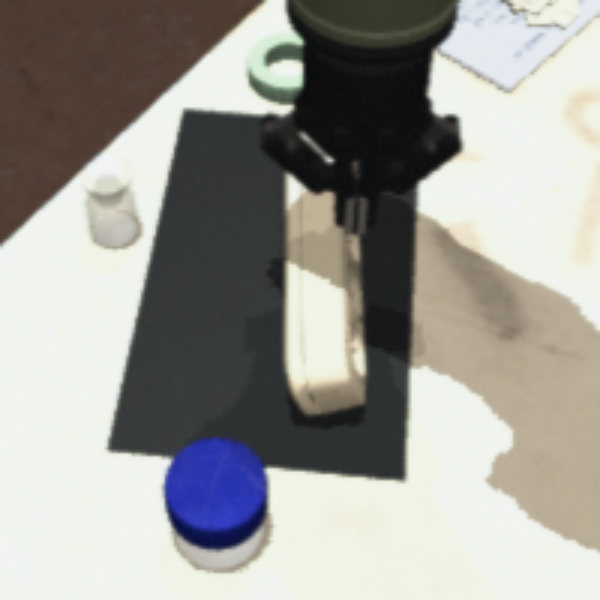

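The strip is tilting about its far lower edge (socket face now visible, near (355,300)). I'll keep following the arc.

{"name": "play_rows", "arguments": {
  "deltas": [
    [0, 0.008, -0.004, 0, 0, 0, 1],
    [0, 0.016, -0.007, 0, 0, 0, 1],
    [0, 0.024, -0.009, 0, 0, 0, 1],
    [0, 0.024, -0.009, 0, 0, 0, 1]
  ]
}}

```text
clock: 5.65
position: [0.4944, 0.0335, 0.0659]
tool_rot: [3.141, 0.0, 2.167]
force: [-0.2, -0.2, 0.3]
grip_width: 0.0002
finger_force: 0.0
```

{"name": "play_rows", "arguments": {
  "deltas": [
    [0, 0.008, -0.001, 0, 0, 0, 1],
    [0, 0.016, -0.003, 0, 0, 0, 1],
    [0, 0.024, -0.004, 0, 0, 0, 1],
    [0, 0.032, -0.004, 0, 0, 0, 1],
    [0, 0.036, -0.004, 0, 0, 0, 1],
    [0, 0.036, -0.004, 0, 0, 0, 1]
  ]
}}

```text
clock: 6.25
position: [0.5089, 0.0433, 0.0677]
tool_rot: [3.142, 0.0, 2.167]
force: [-0.0, -0.5, 0.2]
grip_width: -0.0001
finger_force: 0.0
```

Run:
```python
from g import *
s=observe();print(s["clock"],s["position"],s["force"],(und-s["position"][:2])@n)
t=grab_frame("side");a=cv2.resize(t[150:350,200:400,::-1],None,fx=3,fy=3)
cv2.imwrite("pics/m4.png",a)
```

```text
6.25 [0.50885562 0.04332824 0.06774139] [-0.01560876 -0.54787995  0.19924625] -0.00017891462982038472
```

View pics/m4.png

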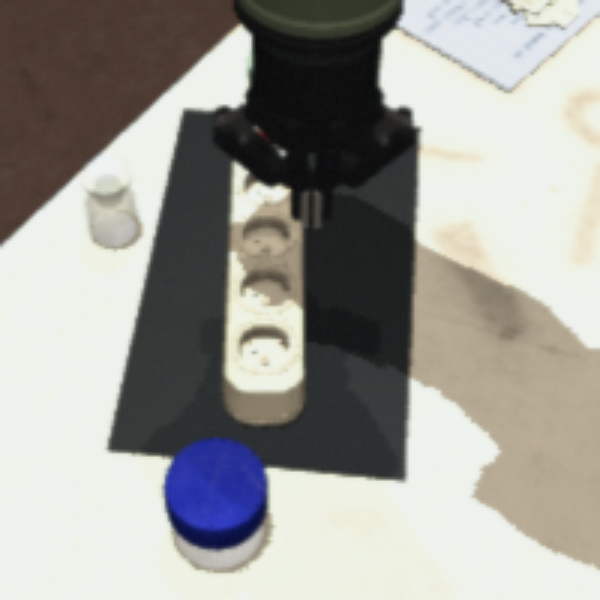

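Tipped upright onto its base, sockets up. I'll withdraw up and to the left to clear the top view.

{"name": "play_rows", "arguments": {
  "deltas": [
    [0, -0.02, -0.05, 0, 0, 0, 1],
    [0, -0.05, -0.11, 0, 0, 0, 1],
    [0.05, -0.08, -0.16, 0, 0, 0, 1],
    [0.12, -0.1, -0.18, 0, 0, 0, 1],
    [0.18, -0.1, -0.18, 0, 0, 0, 1],
    [0.2, -0.1, -0.18, 0, 0, 0, 1],
    [0.2, -0.1, -0.18, 0, 0, 0, 1]
  ]
}}

```text
clock: 7.0
position: [0.4107, 0.0988, 0.1579]
tool_rot: [3.141, -0.0, 2.169]
force: [0.3, -0.4, -0.6]
grip_width: 0.0001
finger_force: 0.0
```

Run:
```python
from g import *
s=observe();print(s["clock"],s["position"],s["force"])
t=grab_frame("top");cv2.imwrite("pics/top5.png",t[:,:,::-1])
cv2.imwrite("pics/m5.png",cv2.resize(t[150:310,160:370,::-1],None,fx=3.7,fy=3.7,interpolation=cv2.INTER_CUBIC))
hsv=cv2.cvtColor(t,cv2.COLOR_RGB2HSV)
m=((hsv[...,0]<8)|(hsv[...,0]>172))&(hsv[...,1]>150)&(hsv[...,2]>90)
m[:150]=0;m[300:]=0;v,u=np.nonzero(m);print(np.c_[u,v].tolist()[:80])
```

```text
7.0 [0.4106946 0.098769  0.1579033] [ 0.33893505 -0.42761997 -0.57941749]
[[300, 192], [299, 193], [300, 193], [301, 193], [297, 194], [298, 194], [300, 194], [301, 194], [302, 194], [297, 195], [298, 195], [300, 195], [301, 195], [302, 195], [297, 196], [298, 196], [299, 196], [300, 196], [301, 196], [302, 196], [303, 196], [298, 197], [299, 197], [300, 197], [301, 197], [302, 197], [303, 197], [304, 197], [299, 198], [300, 198], [301, 198], [302, 198], [303, 198], [304, 198], [305, 198], [300, 199], [301, 199], [305, 199], [300, 200], [301, 200], [305, 200], [306, 200], [301, 201], [302, 201], [303, 201], [304, 201], [305, 201], [302, 202], [303, 202], [304, 202]]
```

View pics/m5.png

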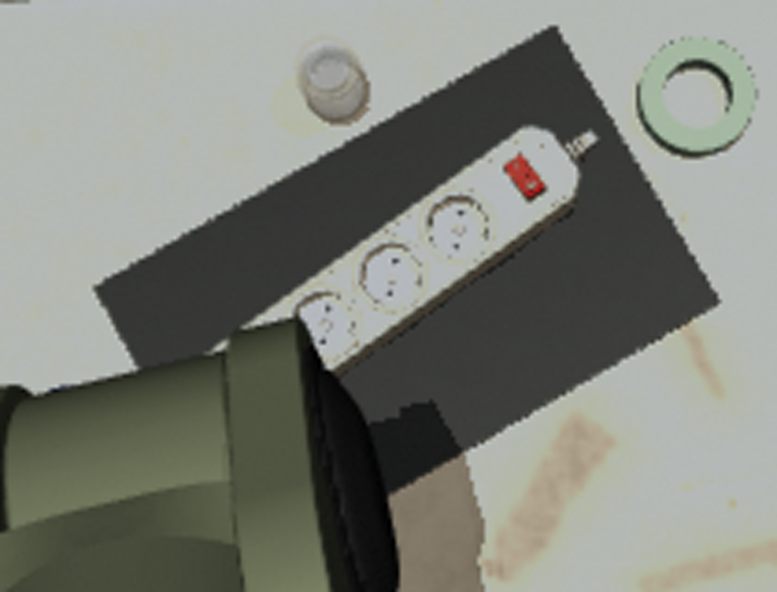

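The strip is upright, with the rocker from about (515,158) to (537,198) in the crop; the near end is at (536,195). I'll compute the ridge point and the move there.

Run:
```python
from g import *
t=cv2.imread("pics/top5.png");hsv=cv2.cvtColor(t,cv2.COLOR_BGR2HSV)
m=((hsv[...,0]<8)|(hsv[...,0]>172))&(hsv[...,1]>110)&(hsv[...,2]>70)
m[:150]=0;m[300:]=0;m[:,:285]=0;m[:,320:]=0;v,u=np.nonzero(m)
W=np.array([ray(c,a,b,.049)for a,b in zip(u,v)])[:,:2]
a=W@n;b=W@ey;print("along n",np.percentile(a,[0,5,50,95,100]),"ey",np.percentile(b,[0,5,50,95,100]))
cen=n*(a.min()+a.max())/2+ey*(b.min()+b.max())/2
p=cen-n*.010
e=[ray(c,*(np.array(q)/3.7+[160,150]),.044)[:2] for q in [(345,368),(575,203),(212,345),(525,127)]]
for i in(0,2):
  d=e[i]-e[i+1];print("edge ang",np.degrees(np.arctan2(*d[::-1])),e[i]@n,e[i+1]@n)
print("ey ang",np.degrees(np.arctan2(ey[1],ey[0])))
s=observe();print(cen,p,todelta(s,[*p,.08]),todelta(s,[*p,.051]))
```

```text
along n [0.46649706 0.46764732 0.47801061 0.48773744 0.48883871] ey [-0.35190238 -0.35119737 -0.345688   -0.34062797 -0.33992701]
edge ang 124.17519134308702 0.4481437674811013 0.44851508121507005
edge ang 123.5491758150828 0.5013781864847757 0.4995644307935628
ey ang 124.0396086421175
[ 0.58945112 -0.01926031] [ 0.58116462 -0.02485797] [-0.39395974  0.1430009   0.15573277] [-0.39395058  0.14299504  0.21373277]
```

{"name": "play_rows", "arguments": {
  "deltas": [
    [-0.08, 0.03, 0, 0, 0, 0, 1],
    [-0.17, 0.06, 0, 0, 0, 0, 1],
    [-0.26, 0.1, 0.02, 0, 0, 0, 1],
    [-0.34, 0.125, 0.06, 0, 0, 0, 1],
    [-0.385, 0.138, 0.1, 0, 0, 0, 1],
    [-0.394, 0.141, 0.14, 0, 0, 0, 1],
    [-0.394, 0.141, 0.16, 0, 0, 0, 1],
    [-0.394, 0.141, 0.16, 0, 0, 0, 1],
    [-0.394, 0.141, 0.16, 0, 0, 0, 1]
  ]
}}

```text
clock: 7.95
position: [0.58, -0.0257, 0.0783]
tool_rot: [3.142, 0.0, 2.167]
force: [0.1, -0.8, -0.4]
grip_width: 0.0001
finger_force: 0.0
```

Run:
```python
from g import *
s=observe();x=s["position"];print(s["clock"],x,s["force"],x[:2]@n,x[:2]@ey)
t=grab_frame("side");a=cv2.resize(t[130:270,230:370,::-1],(590,590),interpolation=cv2.INTER_CUBIC)
cv2.imwrite("pics/m6.png",a)
```

```text
7.95 [ 0.5799743  -0.02572455  0.07830682] [ 0.1353581  -0.78180072 -0.38472135] 0.4661964477683963 -0.34596649728328116
```

View pics/m6.png

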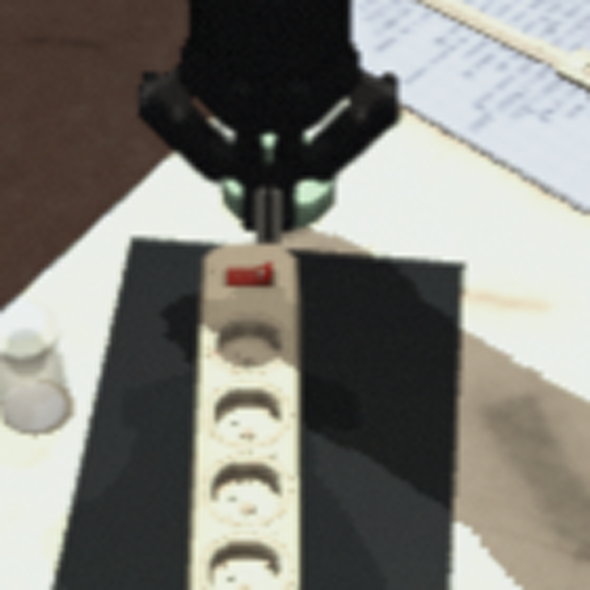

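The finger tip at (268,240) hangs straight above the ridge at (268,265). I'll press down.

{"name": "play_rows", "arguments": {
  "deltas": [
    [0, 0, 0.03, 0, 0, 0, 1],
    [0, 0, 0.05, 0, 0, 0, 1],
    [0, 0, 0.056, 0, 0, 0, 1],
    [0, 0, 0.06, 0, 0, 0, 1],
    [0, 0, 0.063, 0, 0, 0, 1],
    [0, 0, 0.063, 0, 0, 0, 1]
  ]
}}

```text
clock: 8.6
position: [0.58, -0.0257, 0.0469]
tool_rot: [-3.142, -0.0, 2.166]
force: [-5.3, -0.5, 11.2]
grip_width: -0.0001
finger_force: 5.8
```

{"name": "play_rows", "arguments": {
  "deltas": [
    [0, 0, 0.001, 0, 0, 0, 1],
    [0, 0, 0.002, 0, 0, 0, 1],
    [0, 0, 0.002, 0, 0, 0, 1]
  ]
}}

```text
clock: 8.9
position: [0.5801, -0.0258, 0.0465]
tool_rot: [3.141, -0.0, 2.166]
force: [-9.1, -0.0, 23.5]
grip_width: 0.0002
finger_force: 11.3
```

{"name": "play_rows", "arguments": {
  "deltas": [
    [0, 0, -0.03, 0, 0, 0, 1],
    [0, 0, -0.1, 0, 0, 0, 1],
    [0, 0, -0.18, 0, 0, 0, 1],
    [0.08, -0.03, -0.2, 0, 0, 0, 1],
    [0.17, -0.08, -0.22, 0, 0, 0, 1],
    [0.26, -0.14, -0.22, 0, 0, 0, 1],
    [0.34, -0.18, -0.22, 0, 0, 0, 1],
    [0.38, -0.22, -0.22, 0, 0, 0, 1],
    [0.4, -0.24, -0.22, 0, 0, 0, 1],
    [0.4, -0.24, -0.22, 0, 0, 0, 1]
  ]
}}

```text
clock: 9.9
position: [0.3678, 0.073, 0.1559]
tool_rot: [3.141, -0.0, 2.168]
force: [1.1, 0.7, -0.9]
grip_width: 0.0001
finger_force: 0.0
```

Run:
```python
from g import *
s=observe();print(s["clock"],s["position"],s["force"])
t=grab_frame("side");a=cv2.resize(t[130:350,200:400,::-1],(536,590),interpolation=cv2.INTER_CUBIC)
b=grab_frame("top")[170:230,270:330,::-1]
b=cv2.resize(b,(260,260),interpolation=cv2.INTER_CUBIC)
cv2.imwrite("pics/m7.png",np.hstack([a,np.vstack([b,np.zeros((330,260,3),np.uint8)])]))
```

```text
9.9 [0.36780406 0.07297699 0.15587242] [ 1.13112129  0.6750009  -0.89495502]
```

View pics/m7.png

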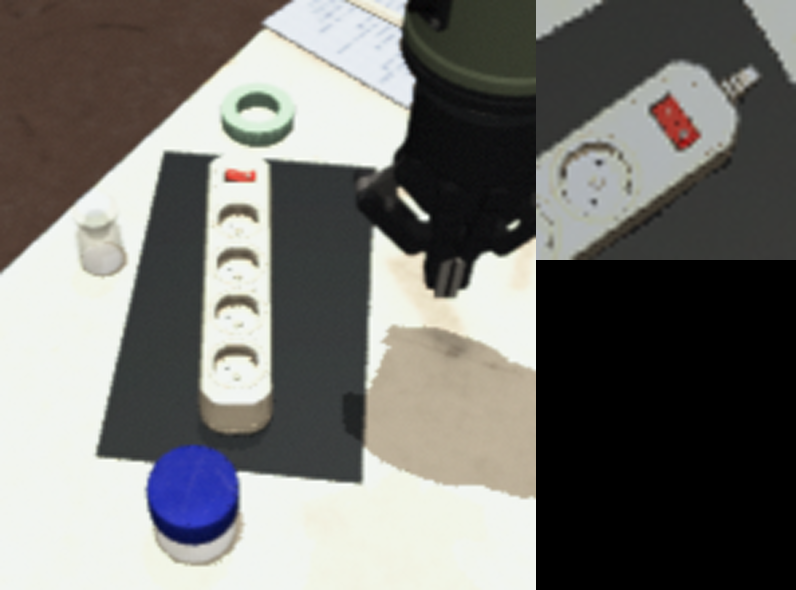

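The strip sits flat, sockets up, and the rocker at (240,175) is now raised on its left (far) half, so it is off. The bystanders look undisturbed and the arm is clear.

```bash
python3 -c "
from workcell import *
print(job_done())"
```

```text
the job is handed in; nothing more can be done
None
```

I tipped the power strip onto its base, sockets up, pressed its switch off and handed the job in at about 10 s. The last pictures show the far half of the rocker raised and the jar, bottle and tape undisturbed, but the hand-in returned no verdict.

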